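# Stand the fallen bin up and pick the left-hand handle into it

### The job

Your blue parts bin has been knocked onto its side: stand it back upright on the table, about where it fell. Then pick the left-hand window handle out of the steel tray and put it in the bin; the right-hand handles stay in the tray for the next sorter, and the tape roll and the brush stay where they are. A left-hand handle is the one whose blade steps over to the left when it lies on its backplate with the blade pointing away from you.

Things in the scene. Friction and masses are not known exactly. Their poses are not given: they have to be found in the camera images.
- bin: Fallen blue plastic bin, 0.22 kg, empty: base 136 x 180 mm, wall 3.5, floor 4 mm thick, 75 mm high, rim 150 x 194 mm. Origin: centre of base's underside; z out of the mouth, y along its length, x across. It lies on its long -x wall, mouth roughly towards the robot, z 6 degrees above level. Pushed at the upper rim, away from the mouth, it tips over its base edge; past 30 degrees it falls upright.
- bin_rim (a point): Middle of the outer top corner of the bin's long rim that lies uppermost at the start, about 150 mm above the table; at (75, 0, 75) mm in the bin's frame, axes as the bin's. While tipping it rises to at most 162 mm. The righted bin's origin lies some 60 mm farther along the push than at the start, more if the bin slides.
- tray: Low stainless steel tray, fixed to the table, 300 mm (x) by 400 mm (y), walls 20 mm high, 3 mm sheet. Origin: centre of its underside; its floor is 3 mm higher.
- handle_left_grip (a point): Left-hand brass handle, 0.24 kg, in the tray. Backplate 76 x 24 x 8 mm (x, y, z), round ends; on a neck above it a flat blade 14 mm wide, 24 to 32 mm above the underside, along +x: from x = 18 to 44 mm it steps 26 mm to +y, then on straight to x = 107. Point: plate's centre, 16 mm above the underside; z up. Here the plate's 24 mm width can be pinched from above, clear of the blade.
- handle_right_a_grip (a point): A right-hand brass handle, the mirror image of the left-hand one (its blade steps over to -y), lying in the tray; same point and axes.
- handle_right_b_grip (a point): A second right-hand brass handle, same as the first, lying in the tray; same point and axes.
- tape: Cardboard-coloured roll of tape, 104 mm across, 48 mm high, standing flat beyond the work; origin: centre of its underside.
- brush: Flat hand brush with a wooden handle, lying along x on the table to the left of the bin, bristles to +x; origin in its middle, underside.

How it is judged:
By the outcome, as a careful person would: the job done as asked, in the order asked, and still so for the second after the job is handed in, with the robot touching nothing.
It also fails if it takes over 54 s, if anything falls off the work surface, if the arm or the gripper's body presses on something with over 40 N, if the wrist force passes 120 N, or if a joint passes its speed limit or range.

### The arm

A 6-joint arm with a two-finger parallel gripper is mounted at the origin on the work surface. World frame = base frame: x ahead of the robot, y to its left, z up, the work surface at z = 0. Lengths are in mm, angles in rad, forces in N, time in s.
With the tool pointing down it reaches from about 350 to 875 mm from the base axis. Payload 4.2 kg.
Tool frame: the origin (TCP) lies between the finger pads; the fingertips stand 11 mm ahead of it and the grasp point (between the pads) lies 8 mm behind it; z points along the fingers, y is the direction in which the jaws open and shut (so a half turn about z gives the same grasp; the last joint's range is limited). The gripper opens to 85 mm and grips with 20 to 120 N. Pads are 22 mm wide; open, the fingers measure 114 mm over their backs; the gripper's body (76 mm by 85 mm) begins 54 mm behind the grasp point. The pads swing forward as they close: fully open they stand 13 mm farther back than shut.
Start: joints at [-0.929, 0.385, 0.008, 0, -1.194, -0.259], TCP at [233.463, -579.736, 242.312] pointing down, gripper open.
Joint ranges: [-3.14, 3.14], [-1.21, 2.06], [-1.07, 1.41], [-3.16, 2.05], [-2.99, -0.16], [-3.1, 3.1]. Speed limits (rad/s): [2.79, 2.79, 3.14, 3.14, 3.14, 3.14].

### API

Orientations are given as a unit quaternion [x, y, z, w].
In Python, from bench import * gives the robot as it stands.
- The arm moves only by the tool servo_tool, never from a script. Its argument "rows" is a list of rows, each a list of 7 numbers: the opening, from 0 (shut) to 1 (fully open), then the shift along the tool's x, y, z in cm, then the turn, a rotation vector about the tool's x, y, z in degrees. A call has 1 to 12 rows; each row shifts and turns the commanded pose from where the row before left it, along the tool's axes as they then stand; what a row does not reach is not made up. A row lasts 1/10 s, in which the tool goes at most 50 mm and 8.59 degrees, less where a joint would pass 70% of its speed; a pose out of reach is approached as far as the arm can. A call is refused whole if a number of a shift passes 5 or a number of a turn 8.59, either way. A call with a gripper value outside its range is refused whole. The fingers move at their own pace and stop on an object; the grip force is fixed at half the most. Time passes only in rows, so rows that do not move let the fingers close. It gives the time, the measured TCP pose, the force and the opening at its end, in the units of the state.
- read_state(): the state, without advancing time (a new reading comes with each control period).
- get_image(name): name is "scene" or "top"; returns a dict with "image" (384x512x3 uint8, red, green, blue), "mtx" (3x3 intrinsics, pixels), "k1" (the pictures are not rectified: a ray, as slopes to the right and down, at radius r is drawn at 1 + k1 r^2 times it, then the intrinsics apply), "extrinsics" (4x4, takes a point from camera to world coordinates). Camera axes: x right, y up, looking along -z (the intrinsics and any distortion apply to the point x, -y, -z); pixel columns grow to the right and rows downward; lengths in mm; the calibration is good to about 2 mm. A picture is of the moment at which its call begins. There is no depth.
- job_done(): hands the job in, once; it reports no verdict.
The state is a dict: "clock": time; "joints": joint angles; "joint_vel": joint speeds; "joint_efforts": joint torques, N m; "position": TCP position; "ee_rot": TCP orientation; "contact_force": force on the tool from outside, world axes, zero at the start; "wrist_torque": the same for the moment, N m; "gripper_width": finger opening in mm.
Only numpy, scipy, OpenCV 4.12 (cv2) and the standard library are available. Lean on these libraries where they do the work, as an engineer would, in place of code of your own. Each camera call takes 0.05 s, during which the arm holds its last target. There are 200 camera calls.

## Working session

There is one attempt and no reset: what is moved stays moved. The work goes in short steps, Python scripts to look and compute and a tool call to move; the robot and the scene stay as the last step left them, time stands still between calls to the robot, and variables do not carry over. Pictures are saved under pics/ and viewed, about 8 in all and at most 12, crops included, and the job is handed in when it is done.

Besides the shell and the picture viewer there is one more tool, called after "Request:" by a JSON object that holds its "api" and its "payload", one argument or row to a line. servo_tool: Moves the arm, as the interface text tells. Its arguments: {"type":"object","properties":{"rows":{"type":"array","items":{"type":"array","items":{"type":"number"}}}},"required":["rows"]}

```bash
mkdir -p pics; cat > h.py <<'E'
from bench import *
import numpy as np, cv2
from scipy.spatial.transform import Rotation as R
def save(name,fn,crop=None,s=1):
    d=get_image(name); im=d["image"][:,:,::-1].copy()
    if crop: a,b,c,e=crop; im=im[b:e,a:c]
    im=cv2.resize(im,None,fx=s,fy=s,interpolation=cv2.INTER_CUBIC); cv2.imwrite("pics/"+fn,im); return d
def world(d,u,v,z):
    K=np.array(d["mtx"]);E=np.array(d["extrinsics"])
    p=np.array([(u-K[0,2])/K[0,0],(v-K[1,2])/K[1,1]]);q=p.copy()
    for _ in range(30): q=p/(1+d["k1"]*(q@q))
    r=E[:3,:3]@np.array([q[0],-q[1],-1]);o=E[:3,3]
    return (o+r*(z-o[2])/r[2]).round(1)
def pix(d,P):
    K=np.array(d["mtx"]);E=np.array(d["extrinsics"])
    c=E[:3,:3].T@(np.array(P)-E[:3,3]);q=np.array([c[0],-c[1]])/-c[2];q=q*(1+d["k1"]*(q@q))
    return (K[0,0]*q[0]+K[0,2],K[1,1]*q[1]+K[1,2])
E
python3 - <<'E'
from h import *
import pickle
for n in("top","scene"):
    d=save(n,n+"0.png",s=1.5); pickle.dump(d,open(n+"0.pkl","wb")); print(n,np.array(d["mtx"]).round(1).tolist(),d["k1"],np.array(d["extrinsics"]).round(2).tolist())
print(read_state())
E
```

```text
top [[481.1, 0.0, 257.7], [0.0, 481.1, 193.8], [0.0, 0.0, 1.0]] -0.20580141568362734 [[0.02, 0.99, -0.11, 468.1], [-1.0, 0.02, -0.02, 6.65], [-0.02, 0.11, 0.99, 1506.85], [0.0, 0.0, 0.0, 1.0]]
scene [[402.7, 0.0, 259.4], [0.0, 402.7, 192.8], [0.0, 0.0, 1.0]] -0.07115203198719722 [[-0.87, -0.36, 0.34, 1091.55], [0.5, -0.61, 0.62, 860.61], [-0.01, 0.71, 0.7, 1087.59], [0.0, 0.0, 0.0, 1.0]]
{'clock': 0.1, 'joints': array([-9.29410556e-01,  3.85492340e-01,  6.74739354e-03, -4.26437537e-04,
       -1.19399011e+00, -2.58573228e-01]), 'joint_vel': array([ 5.33948442e-05, -3.15236654e-03,  3.55671059e-03,  1.44398329e-03,
        6.69373149e-04,  4.69013937e-04]), 'joint_efforts': array([-6.30029353e-04, -3.93318880e+01,  1.88929743e+01,  4.19793829e+00,
       -2.60156616e-03,  9.93061718e-06]), 'position': array([ 233.26819299, -579.29601167,  241.31865285]), 'ee_rot': array([-1.90162368e-01,  9.81752156e-01,  9.59069924e-04, -2.43166230e-04]), 'contact_force': array([-0.23824612, -0.06909244, -1.55886439]), 'wrist_torque': array([-0.0550043 ,  0.03010265,  0.01655719]), 'gripper_width': 85.23742433764066}
```

View pics/top0.png

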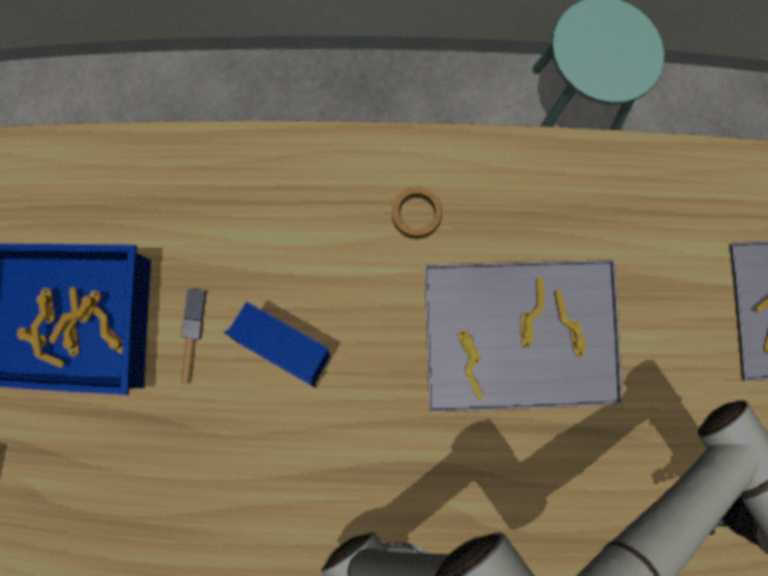

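View pics/scene0.png

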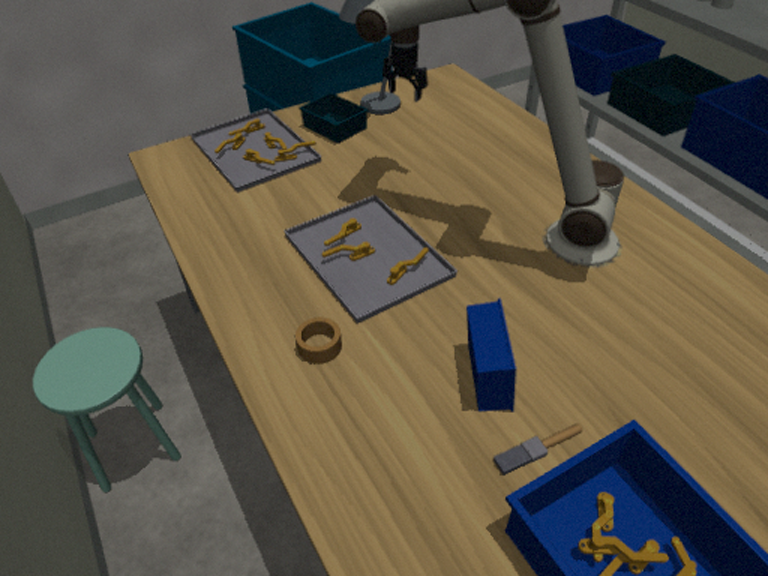

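```bash
python3 - <<'E'
import cv2
a=cv2.imread("pics/top0.png"); a=cv2.resize(a,(512,384),interpolation=cv2.INTER_AREA)
import pickle;d=pickle.load(open("top0.pkl","rb"));a=d["image"][:,:,::-1]
cv2.imwrite("pics/c1.png",cv2.resize(a[175:275,295:400],None,fx=6,fy=6,interpolation=cv2.INTER_CUBIC)[:600])
t=a[190:270,140:230]
cv2.imwrite("pics/c2.png",cv2.resize(t,None,fx=7,fy=7,interpolation=cv2.INTER_CUBIC))
E
```

```text
(no output)
```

View pics/c1.png

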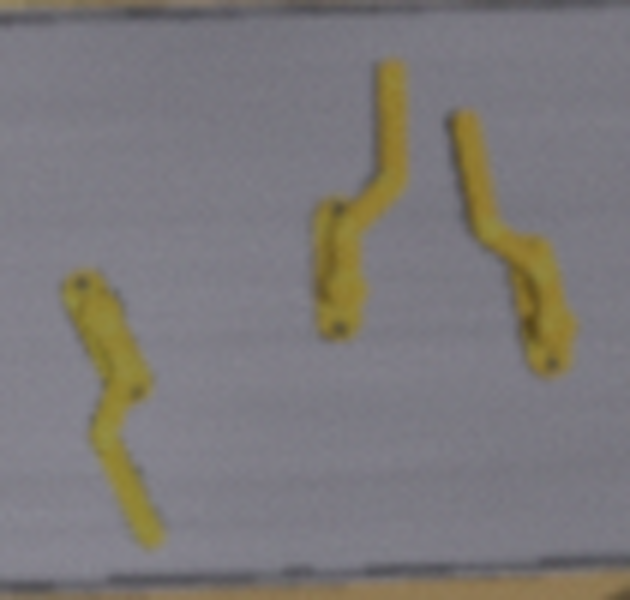

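View pics/c2.png

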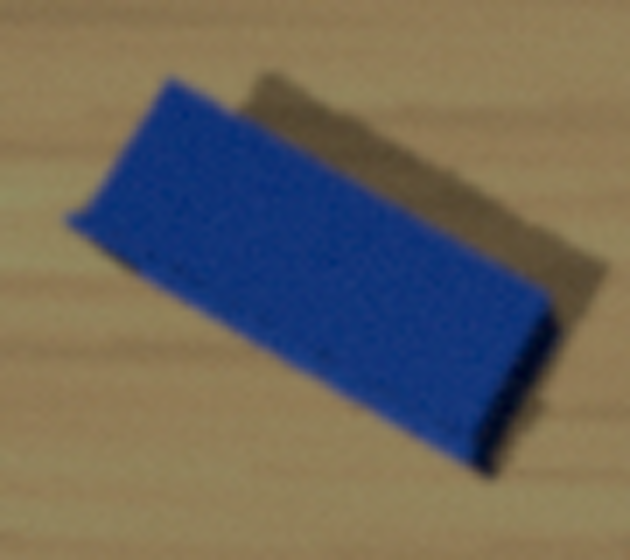

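```bash
python3 - <<'E'
from h import *
import pickle
from scipy.optimize import minimize
d=pickle.load(open("top0.pkl","rb"));im=d["image"]
hsv=cv2.cvtColor(im,cv2.COLOR_RGB2HSV)
m=((hsv[...,1]>110)&(hsv[...,0]>15)&(hsv[...,0]<35)).astype(np.uint8)
M=np.zeros_like(m);M[190:242,368:393]=m[190:242,368:393];print(M.sum())
S=8;y0,x0=185,360;H,W=65,40
Mb=cv2.resize(M[y0:y0+H,x0:x0+W].astype(float),None,fx=S,fy=S,interpolation=cv2.INTER_LINEAR)>.5
a=np.linspace(-np.pi/2,np.pi/2,9)
plate=np.r_[np.c_[26+12*np.cos(a),12*np.sin(a)],np.c_[-26-12*np.cos(a),-12*np.sin(a)]]
bl=np.array([[-7,-7],[18,-7],[44+2,19],[107,19],[107,33],[42,33],[16,7],[-7,7]],float)
def ren(p):
    c,s=np.cos(p[2]),np.sin(p[2]);o=np.zeros((H*S,W*S),np.uint8)
    for P,zs in((plate,(3,11)),(bl,(27,35))):
        for z in zs:
            w=[pix(d,[p[0]+c*x-s*y,p[1]+s*x+c*y,z]) for x,y in P]
            q=((np.array(w)+.5-[x0,y0])*S).astype(np.int32);cv2.fillPoly(o,[q],1)
    return o>0
f=lambda p:-(ren(p)&Mb).sum()/(ren(p)|Mb).sum()
c=world(d,295+536/6,175+303/6,11);print(c)
best=min((minimize(f,[c[0],c[1],t],method="Nelder-Mead",options=dict(initial_simplex=[[c[0],c[1],t],[c[0]+8,c[1],t],[c[0],c[1]+8,t],[c[0],c[1],t+.15]])) for t in(0,.1,.2,.3)),key=lambda r:r.fun)
print(best.x.round(3),best.fun)
L=world(d,140+68/7,190+218/7,150);Rr=world(d,140+485/7,190+472/7,150)
bL=world(d,140+172/7,190+80/7,135);bR=world(d,140+548/7,190+300/7,135)
print(L,Rr,bL,bR,np.linalg.norm(L-Rr),np.linalg.norm(bL-bR))
for v in(Rr-L,bR-bL):print(np.degrees(np.arctan2(v[1],v[0])))
print((L+Rr)/2,(bL+bR)/2)
E
```

```text
260
[ 539.3 -364.3   11. ]
[ 5.40797e+02 -3.66330e+02  2.20000e-01] -0.8247278537900729
[529.3 340.3 150. ] [431.7 165.1 150. ] [588.4 302.6 135. ] [502.1 143.2 135. ] 200.55124033523202 181.26237888762248
-119.12120125565626
-118.43134787070332
[480.5 252.7 150. ] [545.25 222.9  135.  ]
```

```bash
cat >> h.py <<'E'
def plan(wps,step=40,turn=8):
    """wps: [x,y,z,jaw_angle_deg,opening,(step)] ; prints rows for a vertical tool, from the measured pose"""
    s=read_state();p=np.array(s["position"]);Rm=R.from_quat(s["ee_rot"]).as_matrix();a=np.degrees(np.arctan2(Rm[1,1],Rm[0,1]))
    print("pos",p.round(1),"jaw",round(a,1),"tilt",Rm[:,2].round(3),"F",np.array(s["contact_force"]).round(1),"w",round(s["gripper_width"],1),"t",s["clock"])
    rows=[]
    for w in wps:
        st=w[5] if len(w)>5 else step
        g=np.array(w[:3],float);da=(w[3]-a+180)%360-180 if abs(w[3]-a)>360 else w[3]-a
        n=max(1,int(np.ceil(max(np.linalg.norm(g-p)/st,abs(da)/turn))))
        for k in range(n):
            r=np.radians(a);Y=np.array([np.cos(r),np.sin(r),0]);Z=np.array([0,0,-1.]);X=np.cross(Y,Z)
            v=(g-p)/(n-k)/10;q=[round(float(v@e),1) for e in(X,Y,Z)];t=round((w[3]-a)/(n-k),1)
            p=p+10*(q[0]*X+q[1]*Y+q[2]*Z);a+=t
            rows.append([w[4],*q,0,0,-t])
    print(len(rows),"end",p.round(1),round(a,1))
    for i in range(0,len(rows),12):print(str(rows[i:i+12]).replace(" ",""))
E
python3 - <<'E'
from h import *
plan([[460,-300,260,150,1],[480,100,250,220,1],[437,277,200,241.3,1],[437,277,130,241.3,1]])
E
```

```text
pos [ 233.3 -579.3  241.3] jaw 111.9 tilt [-0.001  0.002 -1.   ] F [-0.2 -0.1 -1.6] w 85.2 t 0.1
28 end [436.6 276.8 130.3] 241.3
[[1,-3.1,1.7,-0.2,0,0,np.float64(-3.8)],[1,-3.3,1.5,-0.2,0,0,np.float64(-3.8)],[1,-3.4,1.3,-0.2,0,0,np.float64(-3.8)],[1,-3.4,1.1,-0.2,0,0,np.float64(-3.8)],[1,-3.5,0.9,-0.2,0,0,np.float64(-3.8)],[1,-3.5,0.6,-0.2,0,0,np.float64(-3.8)],[1,-3.6,0.4,-0.2,0,0,np.float64(-3.8)],[1,-3.6,0.2,-0.2,0,0,np.float64(-3.8)],[1,-3.6,-0.1,-0.1,0,0,np.float64(-3.8)],[1,-3.6,-0.3,-0.2,0,0,np.float64(-3.9)],[1,-3.2,1.7,0.1,0,0,np.float64(-6.4)],[1,-3.4,1.3,0.1,0,0,np.float64(-6.4)]]
[[1,-3.5,0.9,0.1,0,0,np.float64(-6.4)],[1,-3.6,0.5,0.1,0,0,np.float64(-6.3)],[1,-3.6,0.1,0.1,0,0,np.float64(-6.4)],[1,-3.6,-0.3,0.1,0,0,np.float64(-6.3)],[1,-3.6,-0.7,0.1,0,0,np.float64(-6.4)],[1,-3.5,-1.1,0.1,0,0,np.float64(-6.3)],[1,-3.3,-1.5,0.1,0,0,np.float64(-6.4)],[1,-3.2,-1.9,0.1,0,0,np.float64(-6.3)],[1,-2.9,-2.2,0.0,0,0,np.float64(-6.4)],[1,-3.3,-1.6,1.0,0,0,np.float64(-4.3)],[1,-3.1,-1.9,1.0,0,0,np.float64(-4.2)],[1,-3.0,-2.1,1.0,0,0,np.float64(-4.3)]]
[[1,-2.8,-2.3,1.0,0,0,np.float64(-4.2)],[1,-2.7,-2.4,1.0,0,0,np.float64(-4.3)],[1,0.0,-0.0,3.5,0,0,np.float64(0.0)],[1,0.0,-0.0,3.5,0,0,np.float64(0.0)]]
```

Request:
{"api": "servo_tool", "payload": {
  "rows": [
    [1,-3.1,1.7,-0.2,0,0,-3.8],
    [1,-3.3,1.5,-0.2,0,0,-3.8],
    [1,-3.4,1.3,-0.2,0,0,-3.8],
    [1,-3.4,1.1,-0.2,0,0,-3.8],
    [1,-3.5,0.9,-0.2,0,0,-3.8],
    [1,-3.5,0.6,-0.2,0,0,-3.8],
    [1,-3.6,0.4,-0.2,0,0,-3.8],
    [1,-3.6,0.2,-0.2,0,0,-3.8],
    [1,-3.6,-0.1,-0.1,0,0,-3.8],
    [1,-3.6,-0.3,-0.2,0,0,-3.9],
    [1,-3.2,1.7,0.1,0,0,-6.4],
    [1,-3.4,1.3,0.1,0,0,-6.4]
  ]
}}

```text
clock: 1.3
position: [463.2, -226.2, 258.5]
ee_rot: [-0.595, 0.803, 0.001, -0.0]
contact_force: [0.3, -0.4, 0.0]
gripper_width: 85.5
```

Request:
{"api": "servo_tool", "payload": {
  "rows": [
    [1,-3.5,0.9,0.1,0,0,-6.4],
    [1,-3.6,0.5,0.1,0,0,-6.3],
    [1,-3.6,0.1,0.1,0,0,-6.4],
    [1,-3.6,-0.3,0.1,0,0,-6.3],
    [1,-3.6,-0.7,0.1,0,0,-6.4],
    [1,-3.5,-1.1,0.1,0,0,-6.3],
    [1,-3.3,-1.5,0.1,0,0,-6.4],
    [1,-3.2,-1.9,0.1,0,0,-6.3],
    [1,-2.9,-2.2,0,0,0,-6.4],
    [1,-3.3,-1.6,1,0,0,-4.3],
    [1,-3.1,-1.9,1,0,0,-4.2],
    [1,0,0,0,0,0,0]
  ]
}}

```text
clock: 2.5
position: [461.8, 173.3, 229.5]
ee_rot: [0.936, -0.352, -0.001, 0.001]
contact_force: [0.4, -0.5, -0.1]
gripper_width: 85.7
```

```bash
sed -i 's/t=round((w\[3\]-a)\/(n-k),1)/t=round(float((w[3]-a)\/(n-k)),1)/; s/round(float(v@e),1)/round(float(v@e),1)+0.0/' h.py; python3 - <<'E'
from h import *
plan([[437,277,210,-118.7,1],[437,277,130,-118.7,1]])
E
```

```text
pos [461.8 173.3 229.5] jaw -131.2 tilt [-0.003 -0.001 -1.   ] F [ 0.4 -0.5 -0.1] w 85.7 t 2.5
5 end [437.2 277.1 129.5] -118.7
[[1,-2.9,-2.1,0.7,0,0,-4.2],[1,-2.7,-2.2,0.6,0,0,-4.1],[1,-2.6,-2.5,0.7,0,0,-4.2],[1,0.0,0.0,4.0,0,0,0.0],[1,0.0,0.0,4.0,0,0,0.0]]
```

Request:
{"api": "servo_tool", "payload": {
  "rows": [
    [1,-2.9,-2.1,0.7,0,0,-4.2],
    [1,-2.7,-2.2,0.6,0,0,-4.1],
    [1,-2.6,-2.5,0.7,0,0,-4.2],
    [1,0,0,4,0,0,0],
    [1,0,0,4,0,0,0],
    [1,0,0,0,0,0,0]
  ]
}}

```text
clock: 3.1
position: [436.2, 271.6, 126.4]
ee_rot: [0.968, -0.251, -0.003, 0.005]
contact_force: [-1.4, -1.0, -0.7]
gripper_width: 85.8
```

```bash
python3 - <<'E'
from h import *
plan([])
save("scene","s1.png",(230,100,430,300),3)
E
```

```text
pos [436.2 271.6 126.4] jaw -119.1 tilt [-0.009 -0.009 -1.   ] F [-1.4 -1.  -0.7] w 85.8 t 3.1
0 end [436.2 271.6 126.4] -119.1
```

View pics/s1.png

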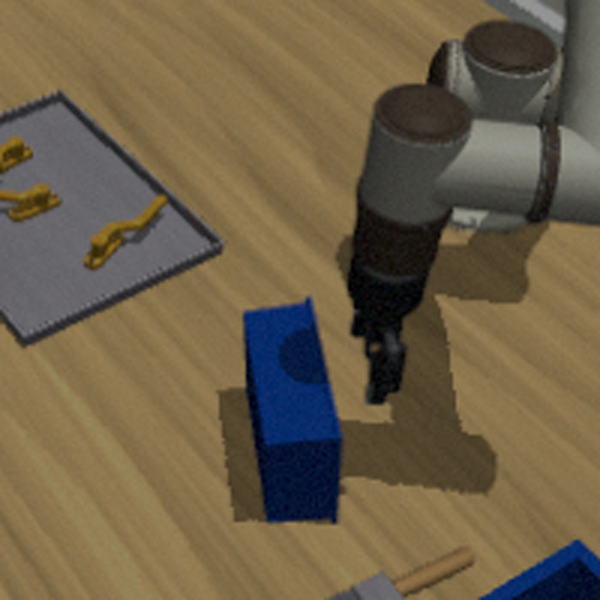

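Request:
{"api": "servo_tool", "payload": {
  "rows": [
    [1,2,0,0,0,0,0],
    [1,1,0,0,0,0,0],
    [1,0.7,0,0,0,0,0],
    [1,0.6,0,0,0,0,0],
    [1,0.6,0,0,0,0,0],
    [1,0.6,0,0,0,0,0],
    [1,0.7,0,0,0,0,0],
    [1,0.7,0,0,0,0,0],
    [1,0.7,0,0,0,0,0],
    [1,0.7,0,0,0,0,0]
  ]
}}

```text
clock: 4.15
position: [512.4, 234.1, 131.2]
ee_rot: [0.968, -0.25, -0.0, 0.0]
contact_force: [0.3, 0.0, 0.4]
gripper_width: 85.4
```

```bash
python3 - <<'E'
from h import *
plan([])
save("scene","s2.png",(230,100,430,300),3)
E
```

```text
pos [512.4 234.1 131.2] jaw -119.0 tilt [-0. -0. -1.] F [0.3 0.  0.4] w 85.4 t 4.15
0 end [512.4 234.1 131.2] -119.0
```

View pics/s2.png

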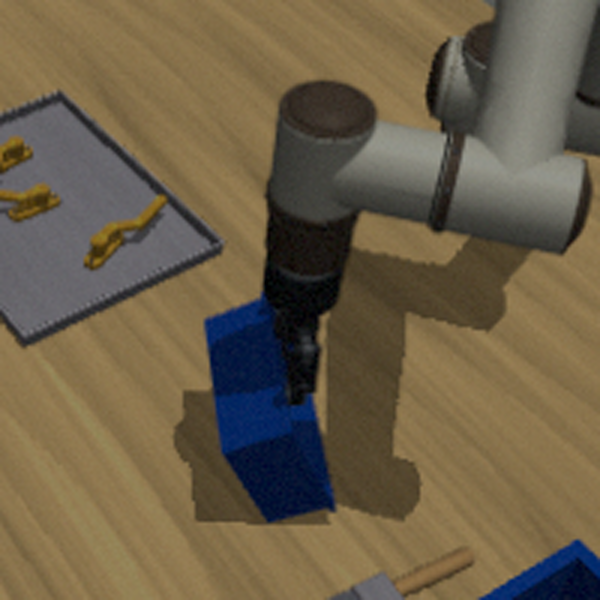

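Request:
{"api": "servo_tool", "payload": {
  "rows": [
    [1,0.7,0,0,0,0,0],
    [1,0.7,0,0,0,0,0],
    [1,0.7,0,0,0,0,0],
    [1,0.7,0,0,0,0,0],
    [1,0.7,0,0,0,0,0],
    [1,0.7,0,0,0,0,0],
    [1,0,0,0,0,0,0],
    [1,0,0,0,0,0,0],
    [1,0,0,-1,0,0,0],
    [1,0,0,-4,0,0,0],
    [1,0,0,-4,0,0,0],
    [1,0,0,-4,0,0,0]
  ]
}}

```text
clock: 5.4
position: [548.2, 214.2, 263.7]
ee_rot: [0.968, -0.25, 0.0, -0.0]
contact_force: [0.8, 0.3, -0.0]
gripper_width: 85.2
```

```bash
python3 - <<'E'
from h import *
plan([[530,-150,240,140-360,0.6],[535,-366,200,102.6-360,0.6]])
E
```

```text
pos [548.2 214.2 263.7] jaw -118.9 tilt [ 0.001  0.    -1.   ] F [ 0.8  0.3 -0. ] w 85.2 t 5.4
19 end [ 534.9 -366.3  199.7] -257.4
[[0.6,1.2,2.5,0.2,0,0,7.8],[0.6,1.6,2.3,0.2,0,0,7.8],[0.6,1.9,2.1,0.2,0,0,7.8],[0.6,2.1,1.8,0.2,0,0,7.8],[0.6,2.4,1.5,0.2,0,0,7.8],[0.6,2.5,1.2,0.2,0,0,7.8],[0.6,2.7,0.8,0.2,0,0,7.8],[0.6,2.8,0.5,0.2,0,0,7.7],[0.6,2.8,0.1,0.2,0,0,7.8],[0.6,2.8,-0.3,0.1,0,0,7.7],[0.6,2.7,-0.7,0.2,0,0,7.8],[0.6,2.6,-1.0,0.1,0,0,7.7]]
[[0.6,2.5,-1.4,0.2,0,0,7.8],[0.6,2.7,-2.4,0.7,0,0,6.2],[0.6,2.4,-2.6,0.7,0,0,6.2],[0.6,2.1,-2.9,0.6,0,0,6.2],[0.6,1.8,-3.1,0.7,0,0,6.3],[0.6,1.5,-3.3,0.6,0,0,6.2],[0.6,1.1,-3.5,0.7,0,0,6.3]]
```

Request:
{"api": "servo_tool", "payload": {
  "rows": [
    [0.6,1.2,2.5,0.2,0,0,7.8],
    [0.6,1.6,2.3,0.2,0,0,7.8],
    [0.6,1.9,2.1,0.2,0,0,7.8],
    [0.6,2.1,1.8,0.2,0,0,7.8],
    [0.6,2.4,1.5,0.2,0,0,7.8],
    [0.6,2.5,1.2,0.2,0,0,7.8],
    [0.6,2.7,0.8,0.2,0,0,7.8],
    [0.6,2.8,0.5,0.2,0,0,7.7],
    [0.6,2.8,0.1,0.2,0,0,7.8],
    [0.6,2.8,-0.3,0.1,0,0,7.7],
    [0.6,2.7,-0.7,0.2,0,0,7.8],
    [0.6,2.6,-1.0,0.1,0,0,7.7]
  ]
}}

```text
clock: 6.6
position: [531.5, -122.6, 240.2]
ee_rot: [-0.481, 0.877, -0.0, 0.0]
contact_force: [-0.4, 0.4, -0.4]
gripper_width: 51.1
```

Request:
{"api": "servo_tool", "payload": {
  "rows": [
    [0.6,2.5,-1.4,0.2,0,0,7.8],
    [0.6,2.7,-2.4,0.7,0,0,6.2],
    [0.6,2.4,-2.6,0.7,0,0,6.2],
    [0.6,2.1,-2.9,0.6,0,0,6.2],
    [0.6,1.8,-3.1,0.7,0,0,6.3],
    [0.6,1.5,-3.3,0.6,0,0,6.2],
    [0.6,1.1,-3.5,0.7,0,0,6.3],
    [0.6,0,0,0,0,0,0],
    [0.6,0,0,0,0,0,0]
  ]
}}

```text
clock: 7.5
position: [534.6, -366.7, 197.4]
ee_rot: [-0.109, 0.994, 0.0, -0.0]
contact_force: [0.4, 0.7, -0.1]
gripper_width: 51.1
```

```bash
python3 - <<'E'
from h import *
import pickle
plan([[540.8,-366.3,100,102.6,0.55],[540.8,-366.3,40,102.6,0.55,20],[540.8,-366.3,20,102.6,0.55,7]])
d=save("top","t2.png",(130,150,330,300),4);pickle.dump(d,open("t2.pkl","wb"))
E
```

```text
pos [ 534.6 -366.7  197.4] jaw 102.5 tilt [-0.  0. -1.] F [ 0.4  0.7 -0.1] w 51.1 t 7.5
10 end [ 540.6 -366.4   20.4] 102.6
[[0.55,-0.2,0.0,3.2,0,0,-0.0],[0.55,-0.2,0.0,3.3,0,0,-0.0],[0.55,-0.2,-0.1,3.2,0,0,-0.1],[0.55,0.0,0.0,1.5,0,0,0.0],[0.55,0.0,0.0,1.5,0,0,0.0],[0.55,0.0,0.0,1.5,0,0,0.0],[0.55,0.0,0.0,1.5,0,0,0.0],[0.55,0.0,0.0,0.7,0,0,0.0],[0.55,0.0,0.0,0.7,0,0,0.0],[0.55,0.0,0.0,0.6,0,0,0.0]]
```

View pics/t2.png

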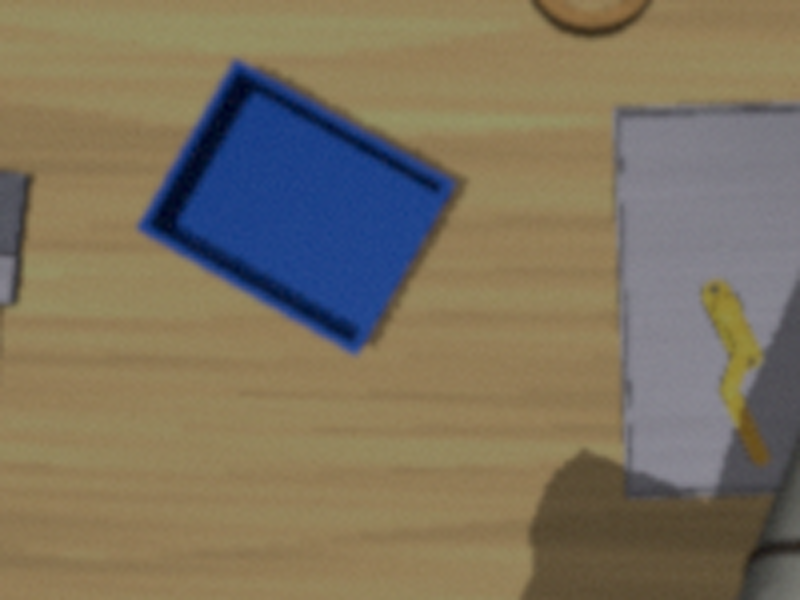

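Bin is upright. Its rim corners in the crop are (237,62), (460,183), (360,353) and (140,228). The brush and tape are untouched. Next I descend to the handle.

```bash
python3 - <<'E'
from h import *
import pickle
d=pickle.load(open("t2.pkl","rb"))
P=np.array([world(d,130+u/4,150+v/4,75) for u,v in((237,62),(460,183),(360,353),(140,228))])
print(P,P.mean(0))
for v in(P[1]-P[0],P[2]-P[3]):print(np.degrees(np.arctan2(v[1],v[0])),np.linalg.norm(v))
E
```

```text
[[704.9 244.6  75. ]
 [616.6  72.5  75. ]
 [487.7 143.5  75. ]
 [576.8 313.4  75. ]] [596.5 193.5  75. ]
-117.16117072500298 193.43034922162548
-117.67369099810479 191.84582351461287
```

Request:
{"api": "servo_tool", "payload": {
  "rows": [
    [0.55,-0.2,0,3.2,0,0,0],
    [0.55,-0.2,0,3.3,0,0,0],
    [0.55,-0.2,-0.1,3.2,0,0,0],
    [0.55,0,0,1.5,0,0,0],
    [0.55,0,0,1.5,0,0,0],
    [0.55,0,0,1.5,0,0,0],
    [0.55,0,0,1.5,0,0,0],
    [0.55,0,0,0,0,0,0]
  ]
}}

```text
clock: 8.35
position: [539.8, -365.1, 38.2]
ee_rot: [-0.109, 0.994, 0.001, -0.002]
contact_force: [-1.0, 0.6, -0.8]
gripper_width: 47.0
```

Request:
{"api": "servo_tool", "payload": {
  "rows": [
    [0.55,0.1,-0.1,0.7,0,0,0],
    [0.55,0,0,0.7,0,0,0],
    [0.55,0,0,0.6,0,0,0],
    [0.55,0,0,0,0,0,0],
    [0.55,0,0,0,0,0,0]
  ]
}}

```text
clock: 8.85
position: [540.2, -367.4, 20.3]
ee_rot: [-0.109, 0.994, -0.0, -0.0]
contact_force: [-0.6, 0.4, -0.1]
gripper_width: 47.0
```

```bash
python3 - <<'E'
from h import *
save("scene","s3.png",(190,120,310,220),6)
E
```

```text
(no output)
```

View pics/s3.png

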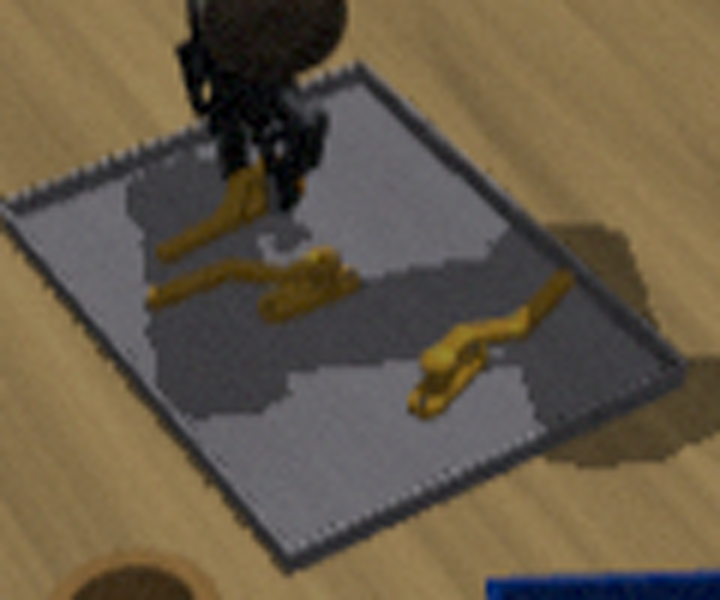

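Request:
{"api": "servo_tool", "payload": {
  "rows": [
    [0.55,0,0,0.4,0,0,0],
    [0.55,0,0,0,0,0,0],
    [0.4,0,0,0,0,0,0],
    [0,0,0,0,0,0,0],
    [0,0,0,0,0,0,0],
    [0,0,0,0,0,0,0],
    [0,0,0,0,0,0,0],
    [0,0,0,0,0,0,0]
  ]
}}

```text
clock: 9.7
position: [540.3, -367.3, 16.7]
ee_rot: [-0.109, 0.994, -0.0, 0.0]
contact_force: [-1.1, 0.3, 3.9]
gripper_width: 21.8
```

Request:
{"api": "servo_tool", "payload": {
  "rows": [
    [0,0,0,-0.5,0,0,0],
    [0,0,0,-1,0,0,0],
    [0,0,0,-1.5,0,0,0],
    [0,0,0,-3,0,0,0],
    [0,0,0,-4,0,0,0],
    [0,0,0,-3,0,0,0],
    [0,0,0,0,0,0,0],
    [0,0,0,0,0,0,0]
  ]
}}

```text
clock: 10.5
position: [540.3, -367.1, 147.6]
ee_rot: [-0.109, 0.994, -0.0, 0.001]
contact_force: [-0.1, 0.1, -3.5]
gripper_width: 21.3
```

```bash
python3 - <<'E'
from h import *
import pickle
a=np.radians(152.6);hx=np.array([np.cos(a-np.pi/2),np.sin(a-np.pi/2)]);hy=np.array([np.cos(a),np.sin(a)])
t=np.array([596.5,193.5])-34.5*hx-10.5*hy;print(t)
plan([[540,-150,200,130,0],[*t,170,152.6,0],[*t,90,152.6,0,30]])
d=save("scene","s4.png",(190,80,310,180),6)
E
```

```text
[589.94516897 158.03827147]
pos [ 540.3 -367.1  147.6] jaw 102.5 tilt [ 0.002 -0.    -1.   ] F [-0.1  0.1 -3.5] w 21.3 t 10.5
17 end [590.3 157.8  89.6] 152.6
[[0,-0.8,3.5,-0.9,0,0,-4.6],[0,-1.1,3.5,-0.9,0,0,-4.6],[0,-1.3,3.4,-0.9,0,0,-4.6],[0,-1.6,3.2,-0.8,0,0,-4.6],[0,-1.8,3.1,-0.9,0,0,-4.5],[0,-2.1,3.0,-0.8,0,0,-4.6],[0,-3.0,2.5,0.4,0,0,-2.8],[0,-3.1,2.4,0.4,0,0,-2.8],[0,-3.2,2.3,0.4,0,0,-2.8],[0,-3.3,2.1,0.4,0,0,-2.8],[0,-3.4,1.9,0.3,0,0,-2.8],[0,-3.5,1.8,0.4,0,0,-2.9]]
[[0,-3.5,1.6,0.3,0,0,-2.8],[0,-3.6,1.3,0.4,0,0,-2.9],[0,0.0,0.0,2.7,0,0,0.0],[0,0.0,0.0,2.6,0,0,0.0],[0,0.0,0.0,2.7,0,0,0.0]]
```

View pics/s4.png

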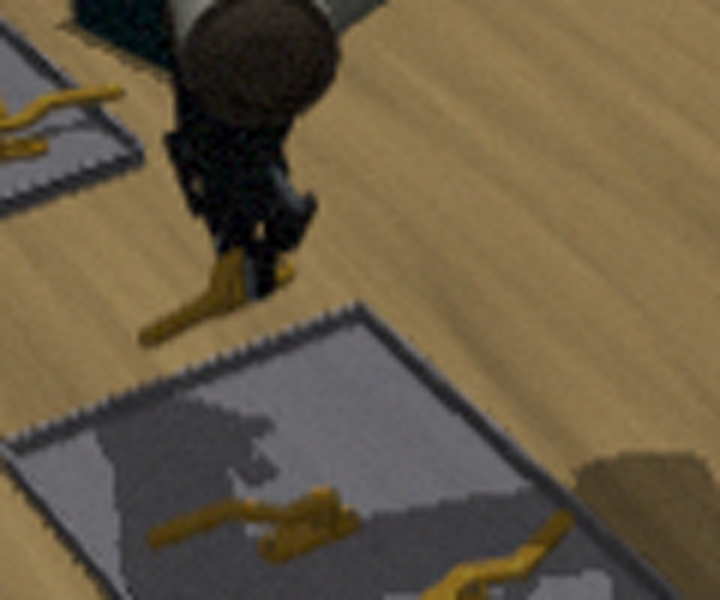

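The handle is held level in the fingers, with its blade tip at (145,335) in the crop, and both right-hand ones are still in the tray. I carry it to the bin.

Request:
{"api": "servo_tool", "payload": {
  "rows": [
    [0,-0.8,3.5,-0.9,0,0,-4.6],
    [0,-1.1,3.5,-0.9,0,0,-4.6],
    [0,-1.3,3.4,-0.9,0,0,-4.6],
    [0,-1.6,3.2,-0.8,0,0,-4.6],
    [0,-1.8,3.1,-0.9,0,0,-4.5],
    [0,-2.1,3.0,-0.8,0,0,-4.6],
    [0,-3.0,2.5,0.4,0,0,-2.8],
    [0,-3.1,2.4,0.4,0,0,-2.8],
    [0,-3.2,2.3,0.4,0,0,-2.8],
    [0,-3.3,2.1,0.4,0,0,-2.8],
    [0,-3.4,1.9,0.3,0,0,-2.8],
    [0,-3.5,1.8,0.4,0,0,-2.9]
  ]
}}

```text
clock: 11.75
position: [576.4, 83.3, 173.4]
ee_rot: [-0.477, 0.879, 0.0, -0.002]
contact_force: [0.7, 0.5, -2.4]
gripper_width: 21.5
```

Request:
{"api": "servo_tool", "payload": {
  "rows": [
    [0,-3.5,1.6,0.3,0,0,-2.8],
    [0,-3.6,1.3,0.4,0,0,-2.9],
    [0,0,0,0,0,0,0],
    [0,0,0,0,0,0,0],
    [0,0,0,0,0,0,0]
  ]
}}

```text
clock: 12.25
position: [589.2, 156.7, 167.2]
ee_rot: [-0.519, 0.855, 0.0, -0.001]
contact_force: [-0.4, -0.3, -2.0]
gripper_width: 21.8
```

```bash
python3 - <<'E'
from h import *
plan([[590,158,60,152.6,0,25],[590,158,22,152.6,0,8]])
d=save("scene","s5.png",(230,120,380,270),4)
E
```

```text
pos [589.2 156.7 167.2] jaw 152.6 tilt [-0.002 -0.001 -1.   ] F [-0.4 -0.3 -2. ] w 21.8 t 12.25
10 end [590.1 158.5  22.2] 152.6
[[0,0.0,0.0,2.1,0,0,-0.0],[0,0.0,0.0,2.2,0,0,-0.0],[0,-0.1,0.0,2.1,0,0,-0.0],[0,0.0,0.0,2.2,0,0,-0.0],[0,-0.1,0.0,2.1,0,0,-0.0],[0,0.0,0.0,0.8,0,0,-0.0],[0,0.0,0.0,0.8,0,0,-0.0],[0,0.0,0.0,0.7,0,0,-0.0],[0,0.0,0.0,0.8,0,0,-0.0],[0,0.0,0.0,0.7,0,0,-0.0]]
```

View pics/s5.png

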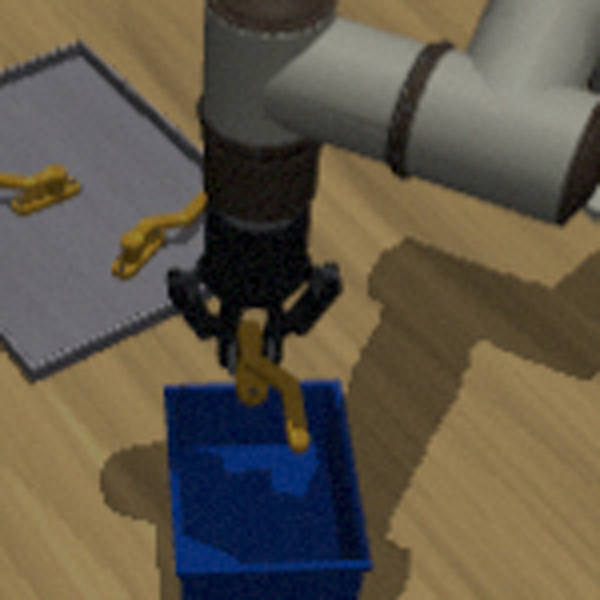

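Request:
{"api": "servo_tool", "payload": {
  "rows": [
    [0,0,0,2.1,0,0,0],
    [0,0,0,2.2,0,0,0],
    [0,-0.1,0,2.1,0,0,0],
    [0,0,0,2.2,0,0,0],
    [0,-0.1,0,2.1,0,0,0],
    [0,0,0,0.8,0,0,0],
    [0,0,0,0.8,0,0,0],
    [0,0,0,0.7,0,0,0],
    [0,0,0,0.7,0,0,0],
    [0,0,0,0.6,0,0,0],
    [0,0,0,0,0,0,0],
    [0,0,0,0,0,0,0]
  ]
}}

```text
clock: 13.5
position: [591.1, 159.6, 25.5]
ee_rot: [-0.52, 0.854, -0.0, 0.0]
contact_force: [-0.7, 0.2, -2.2]
gripper_width: 21.6
```

Request:
{"api": "servo_tool", "payload": {
  "rows": [
    [0,0,0,0.4,0,0,0],
    [0,0,0,0.2,0,0,0],
    [0,0,0,0,0,0,0],
    [0.5,0,0,0,0,0,0],
    [0.5,0,0,0,0,0,0],
    [0.5,0,0,0,0,0,0],
    [0.5,0,0,0,0,0,0],
    [0.5,0,0,-0.5,0,0,0],
    [0.5,0,0,-1.5,0,0,0],
    [0.5,0,0,-3,0,0,0],
    [0.5,0,0,-4,0,0,0],
    [0.5,0,0,-4,0,0,0]
  ]
}}

```text
clock: 14.7
position: [591.1, 159.2, 150.8]
ee_rot: [-0.52, 0.854, -0.0, -0.0]
contact_force: [0.7, -0.2, 0.3]
gripper_width: 42.7
```

Request:
{"api": "servo_tool", "payload": {
  "rows": [
    [0.5,0,0,-4,0,0,0],
    [0.5,1,-3,-1,0,0,0],
    [0.5,1,-4,0,0,0,0],
    [0.5,2,-4,0,0,0,0],
    [0.5,3,-3,0,0,0,0],
    [0.5,3,-3,0,0,0,0],
    [0.5,3,-1,0,0,0,0],
    [0.5,3,0,0,0,0,0],
    [0.5,3,1,0,0,0,0],
    [0.5,0,0,0,0,0,0]
  ]
}}

```text
clock: 15.7
position: [652.5, -90.5, 200.0]
ee_rot: [-0.518, 0.855, 0.0, -0.0]
contact_force: [0.5, -0.4, -0.4]
gripper_width: 42.9
```

```bash
python3 - <<'E'
from h import *
plan([])
d=save("top","t6.png",(120,110,420,290),2.6)
E
```

```text
pos [652.5 -90.5 200. ] jaw 152.4 tilt [-0.001 -0.    -1.   ] F [ 0.5 -0.4 -0.4] w 42.9 t 15.7
0 end [652.5 -90.5 200. ] 152.4
```

View pics/t6.png

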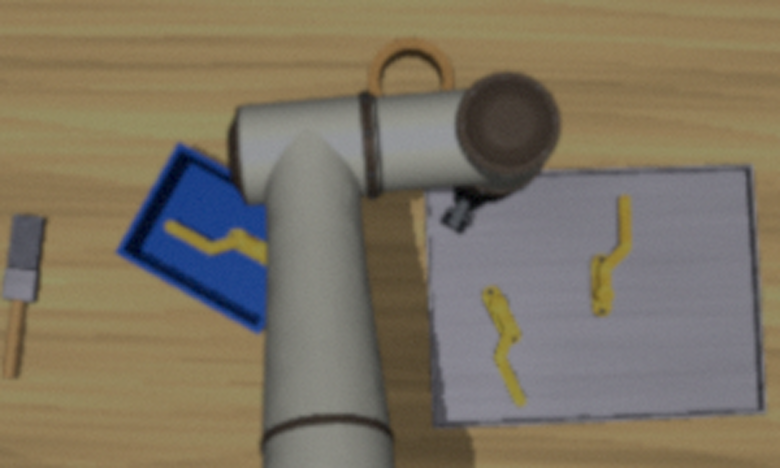

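```bash
python3 -c "
from bench import *
print(job_done())"
```

```text
the job is handed in; nothing more can be done
None
```

I stood the blue bin upright, put the left-hand handle in it and handed the job in at about 16 s of the 54 s allowed.

- **Bin:** I pushed it over at the upper rim with the open fingers. It now stands about 3 mm from where I predicted, at (596, 193) mm. It had not moved again in the last picture.
- **Handle:** I picked out the handle whose blade steps to the left, carried it level and released it about 2 mm above the bin floor.
- **Last picture (top view):** The left-hand handle lies flat in the bin, both right-hand handles are in the tray, and the brush and tape look unmoved. The arm hid part of the bin, so I saw only the blade half of the handle and the visible walls. The gripper was clear of everything at 200 mm height, with the force near zero.
- **One disagreement:** The gripper read about 21.5 mm on the 24 mm backplate. The handle did not slip.

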